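# Turn the adapter carousel to the red-taped adapter

## Robot

A 6-joint arm with a two-finger parallel gripper is mounted at the origin on the work surface. World frame = base frame: x ahead of the robot, y to its left, z up, the work surface at z = 0. Lengths are in mm, angles in rad, forces in N, time in s.
With the tool pointing down it reaches from about 250 to 850 mm from the base axis. Payload 12.5 kg.
Tool frame: the origin (TCP) lies midway between the tips of the shut fingers; the grasp point (between the pads) lies 19 mm behind it (bot.tcp_to_grasp is the distance from the TCP to the grasp point, in mm); y points along the fingers, z is the direction in which the jaws open and shut, and the axes are right-handed (so a half turn about y gives the same grasp; the last joint's range is limited). The gripper opens to 93 mm and grips with 3 to 60 N. Pads are 15 mm wide; open, the fingers measure 128 mm over their backs; the gripper's body (75 mm by 188 mm) begins 65 mm behind the grasp point.
Start: joints at [1.105, 0.351, 1.652, -0, 1.139, -0.085], TCP at [204.383, 510.6, 218.633] pointing down, gripper open.
Joint ranges: [-2.75, 2.75], [-0.79, 2.1], [0.01, 2.65], [-1.57, 4.71], [0.07, 3.14], [-2.87, 2.87]. Speed limits (rad/s): [2.22, 2.22, 2.79, 3.14, 3.14, 3.14].

## Interface

Orientations are given as a unit quaternion [x, y, z, w].
In Python, from rig import bot gives the robot as it stands.
- The arm moves only by the tool move_arm, never from a script. Its argument "targets" is a list of rows, each an object with "xyz": the shift along the tool's x, y, z in mm, a list of three; "twist": the turn about the tool's y in degrees. In form: [{"xyz": [dx, dy, dz], "twist": twist}, ...]. A call has 1 to 20 rows; each row shifts and turns the commanded pose from where the row before left it, along the tool's axes as they then stand; what a row does not reach is not made up. A row lasts 1/12 s, in which the tool goes at most 41.7 mm and 7.16 degrees, less where a joint would pass 70% of its speed; a pose out of reach is approached as far as the arm can. A call with a gripper value outside its range is refused whole. "jaw" is the opening, from 0 (shut) to 1 (fully open), set as the call begins (left out, the last holds). The fingers move at their own pace and stop on an object; the grip force is fixed at half the most. Time passes only in rows, so rows that do not move let the fingers close. It gives the time, the measured TCP pose, the force and the opening at its end, in the units of the state.
- bot.get_state(): the state, without advancing time (a new reading comes with each control period).
- bot.grab_frame(name): name is "side" or "top" or "wrist"; returns (picture, depth): 480x640x3 uint8, red, green, blue; 480x640 float32, mm along the optical axis (not along the pixel's ray), 0 where there is no reading.
- bot.camera_params(name): a dict with "fx", "fy", "cx", "cy" (pixels), "R" (3x3) and "t" (3): a world point X has camera coordinates R X + t; the wrist camera has in their place "T_tool_cam" (4x4, takes a point from camera to tool coordinates, whose origin is the TCP and whose axes are the tool frame's). Camera axes: x right, y down, z forward; pixel columns grow to the right and rows downward; lengths in mm; the calibration is good to about 2 mm. A picture is of the moment at which its call begins: read the wrist's pose just before it. camera_params takes no time and is no camera call.
- bot.job_done(): hands the job in, once; it reports no verdict.
The state is a dict: "t": time; "joint_positions": joint angles; "qvel": joint speeds; "joint_efforts": joint torques, N m; "position": TCP position; "tool_rot": TCP orientation; "wrist_force": force on the tool from outside, world axes, zero at the start; "wrist_torque": the same for the moment, N m; "grip_width": finger opening in mm.
Only numpy, scipy, OpenCV 4.12 (cv2) and the standard library are available. Lean on these libraries where they do the work, as an engineer would, in place of code of your own. Each camera call takes 0.05 s, during which the arm holds its last target.

## Task

On the adapter carousel, push the side of the blue cups with your fingertips to turn it gently until the red-taped cup, with the red-banded white adapter in it, stands centred at the yellow pointer at the front; then take the hand away. Do not touch the adapters: they all stay lying in their cups, and everything else on the table is left where it is.

Things in the scene. Friction and masses are not known exactly. Their poses are not given: they have to be found in the camera images.
- carousel: turning part: grey hub, 124 mm across, with four round blue cups like clover leaves, centres 90 mm from the axis at its own -x, -y, +x, +y. Origin on the vertical turning axis, 14 mm above the table. It turns endlessly either way, needs about 1 N at the cups, does not spring back, and stops at once when no longer pushed. Hub knob tops out 56 mm, adapters at most 80 mm above the table
- carousel_base: fixed foot of the carousel: flat black disc, 100 mm radius, 8 mm high, with one yellow pointer plate 30 mm wide on its own -x side, reaching to 165 mm from the axis, 6 to 12 mm high. Origin on the turning axis on the table. The pointer (own -x) is the front, within 30 degrees of world -x
- front (a point): point fixed on the foot's centre line over the yellow pointer, 126 mm from the turning axis, 52 mm above the table: where the red tape's middle belongs
- mark (a point): middle of the red tape (22 mm wide) on the outer lip of the cup that holds the marked adapter, 126 mm from the turning axis, 52 mm above the table; turns with the carousel
- adapter_red: the marked item: white power adapter, 44 x 44 x 28 mm, with a 16 mm wide red tape band; loose, in the red-taped cup; origin under its centre
- cup_red (a point): centre of the recess floor of the cup holding adapter_red, on the carousel's own -x side; 48 mm above the table; recess 70 mm across, 4 mm deep. The cup is a stout upright drum 76 mm across, vertical sides from 14 to 52 mm above the table; the gap to the next cup is 51 mm at the narrowest, wider outward, open from above down to the 8 mm high foot, with room for shut fingers
- adapter_black: plain black power adapter, 42 x 44 x 30 mm, loose in its cup; origin under its centre
- cup_black (a point): centre of the recess floor of the cup holding adapter_black, on the carousel's own -y side; 48 mm above the table; recess 70 mm across, 4 mm deep. The cup is a stout upright drum 76 mm across, vertical sides from 14 to 52 mm above the table; the gap to the next cup is 51 mm at the narrowest, wider outward, open from above down to the 8 mm high foot, with room for shut fingers
- adapter_grey: silver-grey video adapter, 34 x 50 x 18 mm, loose in its cup; origin under its centre
- cup_grey (a point): centre of the recess floor of the cup holding adapter_grey, on the carousel's own +x side; 48 mm above the table; recess 70 mm across, 4 mm deep. The cup is a stout upright drum 76 mm across, vertical sides from 14 to 52 mm above the table; the gap to the next cup is 51 mm at the narrowest, wider outward, open from above down to the 8 mm high foot, with room for shut fingers
- adapter_cube: small plain white plug adapter, 36 x 36 x 30 mm, loose in its cup; origin under its centre
- cup_cube (a point): centre of the recess floor of the cup holding adapter_cube, on the carousel's own +y side; 48 mm above the table; recess 70 mm across, 4 mm deep. The cup is a stout upright drum 76 mm across, vertical sides from 14 to 52 mm above the table; the gap to the next cup is 51 mm at the narrowest, wider outward, open from above down to the 8 mm high foot, with room for shut fingers
- tape_roll: roll of red tape lying flat beside the carousel, 68 mm across, 24 mm high; leave alone; origin under its centre
- converter: flat black converter box 75 x 75 x 26 mm beside the carousel; leave alone; origin under its centre
- charger: white charger block 60 x 60 x 27 mm beside the carousel; leave alone; origin under its centre
There are look-alikes about, which are no part of the job. Leave any green or pink look-alike of the adapter_red alone.

How it is judged:
By the outcome, as a careful person would: the job done as asked, in the order asked, and still so for the second after the job is handed in, with the robot touching nothing.
It also fails if it takes over 48 s, if anything falls off the work surface, if the arm or the gripper's body presses on something with over 40 N, if the wrist force passes 120 N, or if a joint passes its speed limit or range.

## Working session

There is one attempt and no reset: what is moved stays moved. The work goes in short steps, Python scripts to look and compute and a tool call to move; the robot and the scene stay as the last step left them, time stands still between calls to the robot, and variables do not carry over. Pictures are saved under pics/ and viewed, and the job is handed in when it is done.

Besides the shell and the picture viewer there is one more tool, called after "Call:" by a JSON object that holds its "op" and its "data", one argument or row to a line. move_arm: Moves the arm, as the interface text tells. Its arguments: {"type":"object","properties":{"targets":{"type":"array"},"jaw":{"type":"number"}},"required":["targets"]}

```bash
ls; mkdir -p pics; python3 - <<'E'
from rig import bot
import cv2,numpy as np,pickle
s=bot.get_state();print(s)
d={}
for n in("top","side"):
    p,z=bot.grab_frame(n);c=bot.camera_params(n);d[n]=(p,z,c);print(n,c)
    cv2.imwrite(f"pics/{n}0.png",p[:,:,::-1])
pickle.dump(d,open("f0.pkl","wb"))
print(bot.camera_params("wrist"))
E
```

```text
pics
{'t': 0.0, 'joint_positions': array([ 1.10543701e+00,  3.51267282e-01,  1.65240792e+00, -4.17759465e-06,
        1.13913808e+00, -8.46200720e-02]), 'qvel': array([ 0.00010432, -0.0006663 ,  0.00045447, -0.00105595, -0.00030628,
        0.00023905]), 'joint_efforts': array([ 1.29231605e-03, -4.97306478e+01, -2.85263675e+01,  6.98706438e-02,
        2.55574496e-02, -5.66514200e-05]), 'position': array([204.21396815, 510.3063504 , 218.09058501]), 'tool_rot': array([ 0.69474814, -0.13391532,  0.13368353, -0.69391673]), 'wrist_force': array([ 0.36217894, -0.64614168, -0.03769809]), 'wrist_torque': array([ 0.01082887, -0.00367207,  0.00309766]), 'grip_width': 93.2357443141959}
top {'fx': 522.9150801652352, 'fy': 522.9150801652352, 'cx': 320.0446031589503, 'cy': 236.4111474983852, 'R': array([[-0.00629601, -0.99980535,  0.01869827],
       [-0.99546963,  0.00449252, -0.09497381],
       [ 0.09487132, -0.01921151, -0.99530415]]), 't': array([ 27.08238144, 592.56982685, 900.47794834])}
side {'fx': 548.952766221344, 'fy': 548.952766221344, 'cx': 324.6230160143896, 'cy': 237.95191374545013, 'R': array([[ 0.92318856, -0.38426509, -0.00795128],
       [-0.21501772, -0.49920681, -0.83938069],
       [ 0.31857536,  0.77661631, -0.54348582]]), 't': array([-520.87096635,  212.07210205,  927.47082922])}
{'fx': 359.08443019264524, 'fy': 359.08443019264524, 'cx': 316.3373263046835, 'cy': 239.21684606209672, 'T_tool_cam': array([[ 6.85701432e-04,  9.65196806e-01,  2.61523717e-01,
        -7.26696763e+01],
       [ 3.36853595e-04, -2.61523987e-01,  9.65196918e-01,
        -1.66337486e+02],
       [ 9.99999708e-01, -5.73741704e-04, -5.04457386e-04,
        -6.77767769e-04],
       [ 0.00000000e+00,  0.00000000e+00,  0.00000000e+00,
         1.00000000e+00]])}
```

View pics/top0.png

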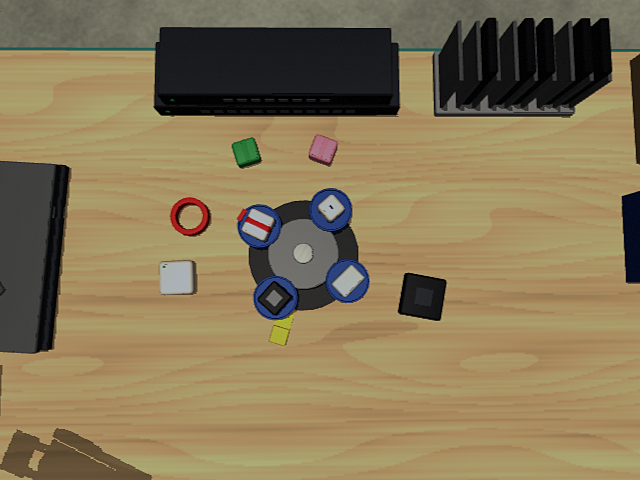

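View pics/side0.png

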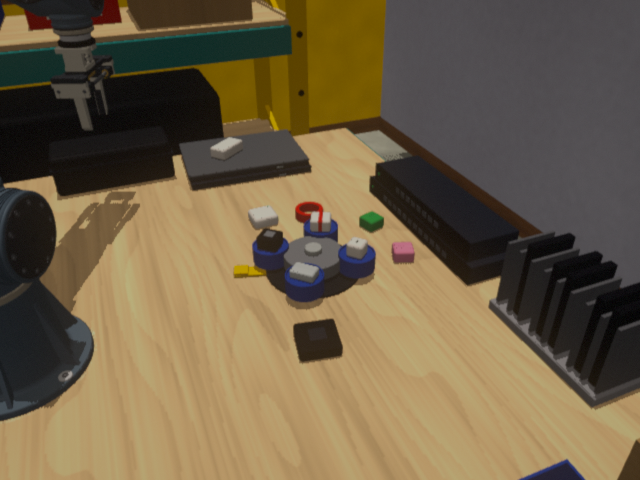

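```bash
cat > h.py <<'E'
import cv2,numpy as np
from scipy.optimize import least_squares
def world(z,c):
    v,u=np.mgrid[:480,:640]
    P=np.stack([(u-c["cx"])/c["fx"]*z,(v-c["cy"])/c["fy"]*z,z],-1)
    return (P-c["t"])@c["R"]
def atz(u,v,h,c):
    d=c["R"].T@np.array([(u-c["cx"])/c["fx"],(v-c["cy"])/c["fy"],1.]);o=-c["R"].T@c["t"]
    return o+d*(h-o[2])/d[2]
def masks(p):
    hsv=cv2.cvtColor(p,cv2.COLOR_RGB2HSV);H,S,V=[hsv[...,i].astype(int) for i in range(3)]
    return dict(blue=(H>105)&(H<130)&(S>120),red=((H<6)|(H>174))&(S>180)&(V>90),yel=(H>24)&(H<34)&(S>170)&(V>100))
def clip(a,b,n=0): return a
def measure(p,z,c,ax0=(560,25)):
    W=world(z,c);m=masks(p);r=np.hypot(W[...,0]-ax0[0],W[...,1]-ax0[1])
    out={}
    b=m["blue"]&(r<170)&(abs(W[...,2]-52)<5)&(z>0)
    B=W[b];out["bz"]=np.median(B[:,2]),len(B)
    th=np.arctan2(B[:,1]-ax0[1],B[:,0]-ax0[0])
    # lip ring: points lie between 35 and 38 from a cup centre
    def f(q):
        cs=[(q[0]+90*np.cos(q[2]+k*np.pi/2),q[1]+90*np.sin(q[2]+k*np.pi/2)) for k in range(4)]
        d=np.min([np.hypot(B[:,0]-x,B[:,1]-y) for x,y in cs],0)
        return d-36.5
    best=min((least_squares(f,[*ax0,t],loss="soft_l1",f_scale=1.5) for t in np.radians([0,15,30,45,60,75])),key=lambda s:s.cost)
    out["axis"]=best.x[:2];out["ang4"]=np.degrees(best.x[2])%90;out["cost"]=best.cost/len(B)
    R=W[m["red"]&(z>0)&(abs(W[...,2]-50)<7)&(abs(r-126)<12)]
    if len(R):
        q=R.mean(0);out["tape"]=q,len(R),np.degrees(np.arctan2(*(q[:2]-best.x[:2])[::-1]))
    Y=W[m["yel"]&(z>0)&(r<185)&(W[...,2]<25)]
    if len(Y):
        q=Y.mean(0);out["ptr"]=q,len(Y),np.degrees(np.arctan2(*(q[:2]-best.x[:2])[::-1]))
        rr=np.hypot(*(Y[:,:2]-best.x[:2]).T);out["ptr_r"]=rr.min(),rr.max()
    return out
E
python3 - <<'E'
import pickle;from h import *
d=pickle.load(open("f0.pkl","rb"))
p,z,c=d["top"];print(atz(303,253,56,c))
ax=tuple(atz(303,253,56,c)[:2])
for n in d:
    for k,v in measure(*d[n],ax0=ax).items(): print(n,k,v)
cv2.imwrite("pics/crop0.png",cv2.resize(p[170:360,150:460,::-1],None,fx=2.5,fy=2.5,interpolation=2))
E
```

```text
[561.58159262  53.84176989  56.        ]
top bz (np.float64(49.02826829122563), 2425)
top axis [562.19452534  53.93904255]
top ang4 57.771236014087904
top cost 5.997488501628074
top tape (array([628.64700728, 160.16675725,  52.95722516]), 51, np.float64(57.971288987082545))
top ptr (array([427.1600639 ,  94.14579613,   8.86178939]), 406, np.float64(163.41900540247698))
top ptr_r (np.float64(106.85455957170426), np.float64(163.92886716321357))
side bz (np.float64(49.23393699268414), 662)
side axis [562.31618708  58.09075121]
side ang4 57.945064420262
side cost 5.629430766410792
side ptr (array([420.10423467,  99.3535855 ,  10.932678  ]), 50, np.float64(163.81990016394604))
side ptr_r (np.float64(125.15821046948993), np.float64(163.70656387561178))
```

View pics/crop0.png

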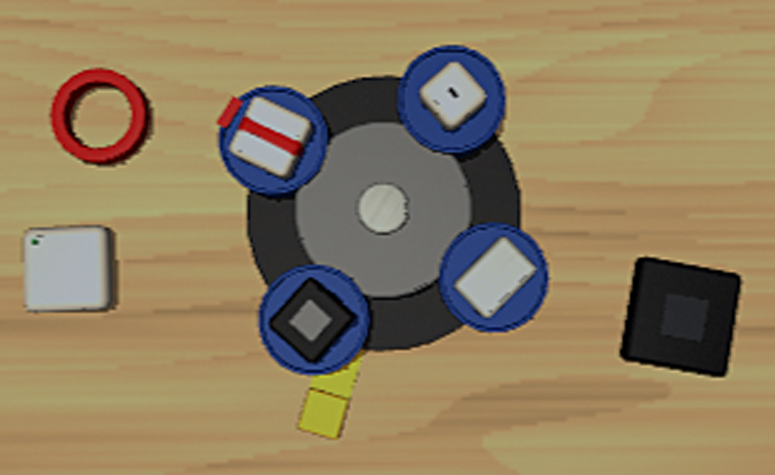

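```bash
cat >> h.py <<'E'
from scipy.spatial.transform import Rotation as Ro
def tool(s): return Ro.from_quat(s["tool_rot"]).as_matrix()
def rel(s,target):  # world delta in tool axes
    return tool(s).T@(np.array(target)-s["position"])
E
python3 - <<'E'
from rig import bot;from h import *
s=bot.get_state();M=tool(s);print(M.round(3)); print("z yaw",np.degrees(np.arctan2(M[1,2],M[0,2])),"x yaw",np.degrees(np.arctan2(M[1,0],M[0,0])))
ax=np.array([562.2,55.0]);th=np.radians(57.9)
er=np.array([np.cos(th),np.sin(th)]);et=np.array([-er[1],er[0]])
for a,b in((95,-62),(93,-46)): print((ax+er*a+et*b), rel(s,[*(ax+er*a+et*b),218]))
E
```

```text
[[ 0.928 -0.     0.372]
 [-0.372 -0.001  0.928]
 [-0.    -1.    -0.001]]
z yaw 68.18250700000577 x yaw -21.817497245867198
[665.20442418 102.5298706 ] [ 5.79508108e+02  3.48513790e-01 -2.07289919e+02]
[650.58767628 109.33800403] [ 5.63408071e+02  3.48840663e-01 -2.06401770e+02]
```

Call:
{"op": "move_arm", "data": {
  "targets": [
    {"xyz": [0, 0, 0], "twist": 5.1},
    {"xyz": [0, 0, 0], "twist": 5.1},
    {"xyz": [20, 0, -3], "twist": 0},
    {"xyz": [34, 0, -6], "twist": 0},
    {"xyz": [35, 0, -6], "twist": 0},
    {"xyz": [35, 0, -6], "twist": 0},
    {"xyz": [35, 0, -6], "twist": 0},
    {"xyz": [35, 0, -6], "twist": 0},
    {"xyz": [35, 0, -6], "twist": 0},
    {"xyz": [35, 0, -6], "twist": 0},
    {"xyz": [35, 0, -6], "twist": 0},
    {"xyz": [35, 0, -6], "twist": 0},
    {"xyz": [35, 0, -6], "twist": 0},
    {"xyz": [35, 0, -6], "twist": 0},
    {"xyz": [35, 0, -6], "twist": 0},
    {"xyz": [35, 0, -6], "twist": 0},
    {"xyz": [35, 0, -6], "twist": 0},
    {"xyz": [35, 0, -6], "twist": 0},
    {"xyz": [35, 0, -5], "twist": 0},
    {"xyz": [28, 0, -3], "twist": 0}
  ],
  "jaw": 0
}}

```text
t: 1.77
position: [666.8, 101.0, 218.1]
tool_rot: [0.68, -0.196, 0.195, -0.679]
wrist_force: [-0.3, 0.6, -0.6]
grip_width: 0.3
```

```bash
python3 - <<'E'
from rig import bot;from h import *
s=bot.get_state();M=tool(s);print(s["t"],s["position"],s["joint_positions"].round(2),s["grip_width"]); print("z yaw",np.degrees(np.arctan2(M[1,2],M[0,2])))
print(rel(s,[665,102.5,200]))
p,z=bot.grab_frame("wrist");cv2.imwrite("pics/w1.png",p[:,:,::-1])
E
```

```text
1.7667 [666.82046818 101.00399025 218.12285018] [ 0.08  0.58  1.29 -0.    1.27 -0.93] 0.3148892053683204
z yaw 57.92628998794268
[-2.33116056 18.12343885  0.31064904]
```

View pics/w1.png

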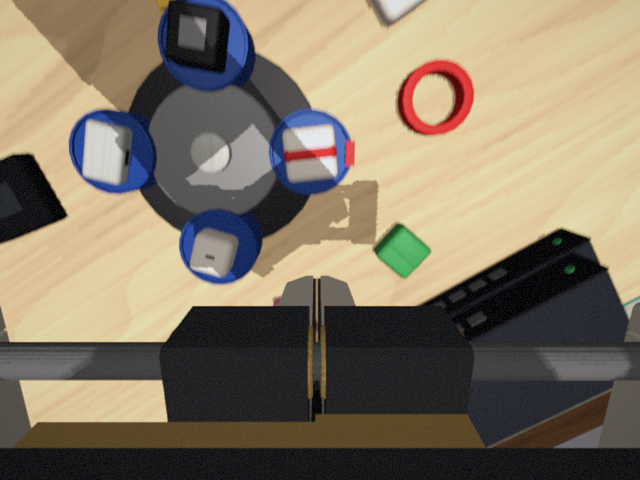

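Call:
{"op": "move_arm", "data": {
  "targets": [
    {"xyz": [-2, 20, 0], "twist": 0},
    {"xyz": [0, 30, 0], "twist": 0},
    {"xyz": [0, 30, 0], "twist": 0},
    {"xyz": [0, 30, 0], "twist": 0},
    {"xyz": [0, 25, 0], "twist": 0},
    {"xyz": [0, 20, 0], "twist": 0},
    {"xyz": [0, 15, 0], "twist": 0},
    {"xyz": [0, 12, 0], "twist": 0},
    {"xyz": [0, 8, 0], "twist": 0},
    {"xyz": [0, 0, 0], "twist": 0}
  ]
}}

```text
t: 2.65
position: [663.2, 104.2, 27.3]
tool_rot: [0.68, -0.196, 0.194, -0.679]
wrist_force: [-0.1, -0.2, 0.7]
grip_width: 0.6
```

```bash
cat > look.py <<'E'
import sys;from rig import bot;from h import *
tag=sys.argv[1];ax0=(562.2,55.)
s=bot.get_state();M=tool(s);print(s["t"],s["position"].round(1),s["joint_positions"].round(2),"F",s["wrist_force"].round(1),"zyaw",np.degrees(np.arctan2(M[1,2],M[0,2])))
print("z in tool coords, axis rel", rel(s,[562.2,55,s["position"][2]]).round(1))
for n in ("top","side"):
    p,z=bot.grab_frame(n);c=bot.camera_params(n);np.savez(f"{tag}_{n}.npz",p=p,z=z)
    o=measure(p,z,c,ax0)
    print(n,{k:(v if k not in("tape","ptr") else (np.round(v[0],1),v[1],round(v[2],2))) for k,v in o.items()})
    if n=="top": cv2.imwrite(f"pics/{tag}.png",cv2.resize(p[170:360,150:460,::-1],None,fx=2.5,fy=2.5,interpolation=2))
    else: cv2.imwrite(f"pics/{tag}s.png",cv2.resize(p[190:310,220:420,::-1],None,fx=4,fy=4,interpolation=2))
E
python3 look.py l2
```

```text
2.65 [663.2 104.2  27.3] [ 0.09  0.79  1.43  0.    0.92 -0.93] F [-0.1 -0.2  0.7] zyaw 57.98488208288069
z in tool coords, axis rel [-59.6   0.2 -95.3]
top {'bz': (np.float64(48.81384705736678), 1061), 'axis': array([560.34638476,  56.14459907]), 'ang4': np.float64(60.21719460023487), 'cost': np.float64(6.199190866807905)}
side {'bz': (np.float64(49.00314699453431), 466), 'axis': array([562.38079205,  59.189362  ]), 'ang4': np.float64(57.42187506389682), 'cost': np.float64(5.7005993020050685)}
```

View pics/l2s.png

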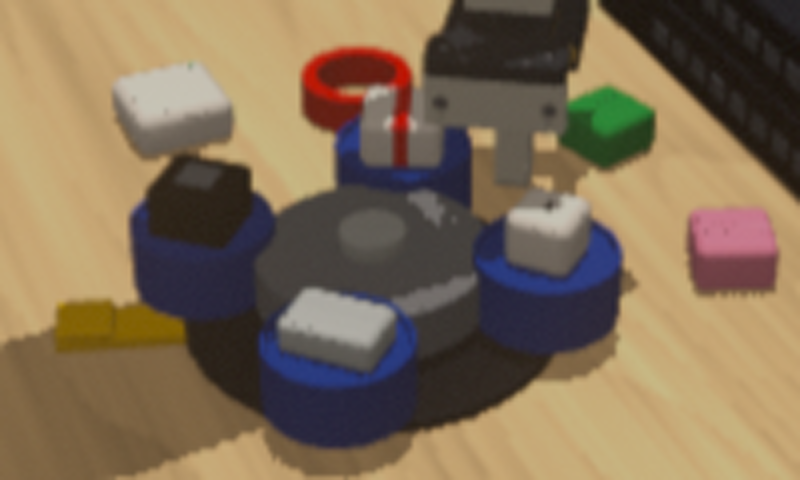

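```bash
python3 - <<'E'
from rig import bot;from h import *
s=bot.get_state();M=tool(s)
c=bot.camera_params("side");f=np.load("l2_side.npz");W=world(f["z"],c)
Q=(W-s["position"])@M
for (u,v) in [(430,80),(430,115),(500,80),(500,118),(560,80),(560,115),(500,140),(530,140),(512,160),(512,180),(500,180),(528,180),(440,60),(570,60)]:
    a,b=220+u//4,190+v//4;print((u,v),W[b,a].round(0),"tool",Q[b,a].round(0))
E
```

```text
(430, 80) [588.  43. 141.] tool [ -32. -112.  -92.]
(430, 115) [592.  51. 118.] tool [-33. -89. -84.]
(500, 80) [618.  24. 145.] tool [   4. -115.  -92.]
(500, 118) [621.  30. 120.] tool [  3. -91. -86.]
(560, 80) [644.  11. 145.] tool [  32. -116.  -89.]
(560, 115) [647.  16. 124.] tool [ 32. -95. -84.]
(500, 140) [652.  97.  61.] tool [ -6. -32. -13.]
(530, 140) [669.  96.  57.] tool [  8. -28.  -5.]
(512, 160) [658.  92.  50.] tool [  1. -20. -14.]
(512, 180) [659.  94.  36.] tool [  1.  -6. -12.]
(500, 180) [656. 103.  31.] tool [-7. -1. -5.]
(528, 180) [690. 140.   1.] tool [ 3. 29. 44.]
(440, 60) [594.  42. 152.] tool [ -26. -122.  -90.]
(570, 60) [655.  25. 147.] tool [  34. -117.  -71.]
```

Call:
{"op": "move_arm", "data": {
  "targets": [
    {"xyz": [-4, 0, 0], "twist": 0},
    {"xyz": [-4, 0, 0], "twist": 0},
    {"xyz": [-3, 0, 0], "twist": 0},
    {"xyz": [-2, 0, 0], "twist": 0},
    {"xyz": [-2.5, 0, 1.17], "twist": -1.5},
    {"xyz": [-2.5, 0, 1.17], "twist": -1.5},
    {"xyz": [-5.03, 0, 2.28], "twist": -3},
    {"xyz": [-5.03, 0, 2.28], "twist": -3},
    {"xyz": [-5.03, 0, 2.28], "twist": -3},
    {"xyz": [-5.03, 0, 2.28], "twist": -3},
    {"xyz": [-5.03, 0, 2.28], "twist": -3},
    {"xyz": [-5.03, 0, 2.28], "twist": -3},
    {"xyz": [0, 0, 0], "twist": 0}
  ]
}}

```text
t: 3.83
position: [626.1, 140.2, 28.7]
tool_rot: [-0.704, 0.066, -0.066, 0.704]
wrist_force: [0.0, -1.3, 0.0]
grip_width: 0.3
```

```bash
python3 look.py l3
```

```text
3.8333 [626.1 140.2  28.7] [ 0.15  0.74  1.52  0.    0.88 -1.24] F [ 0.  -1.3  0. ] zyaw 79.23683633193676
z in tool coords, axis rel [-46.9   0.  -95.6]
top {'bz': (np.float64(48.857504415459864), 1373), 'axis': array([561.11616003,  56.969293  ]), 'ang4': np.float64(80.24574933949528), 'cost': np.float64(5.915796559567475)}
side {'bz': (np.float64(49.20129257515317), 413), 'axis': array([558.87024128,  58.69725595]), 'ang4': np.float64(81.53362846360173), 'cost': np.float64(5.290518520917115)}
```

View pics/l3s.png

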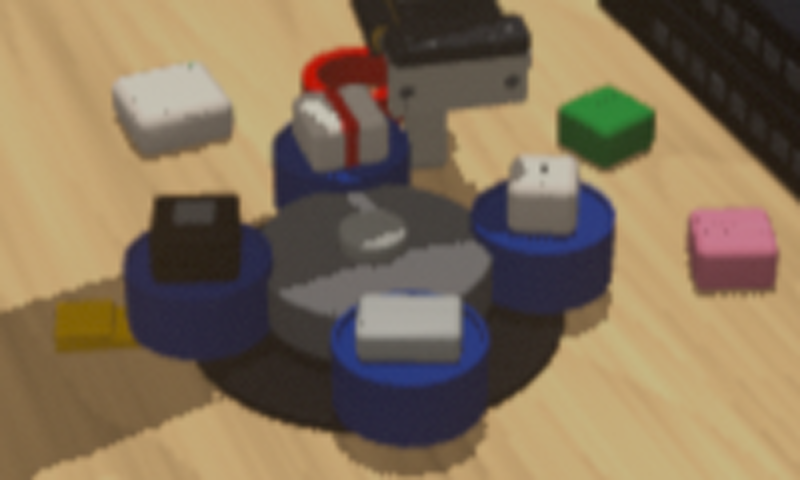

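View pics/l3.png

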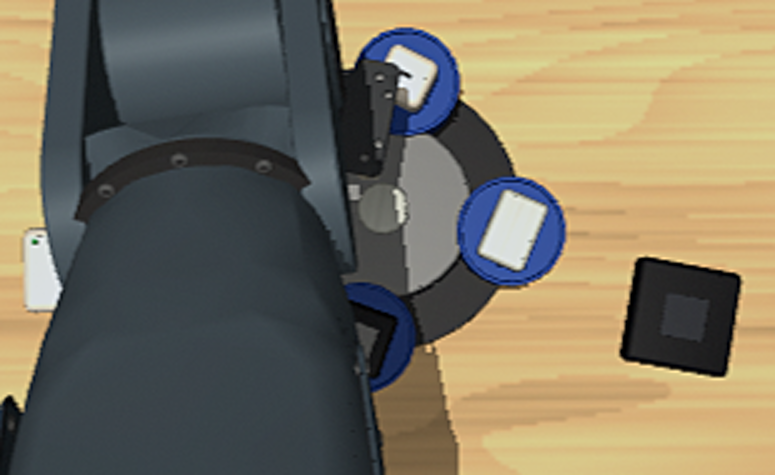

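Call:
{"op": "move_arm", "data": {
  "targets": [
    {"xyz": [-2.5, 0, 1.17], "twist": -1.5},
    {"xyz": [-5.03, 0, 2.28], "twist": -3},
    {"xyz": [-5.03, 0, 2.28], "twist": -3},
    {"xyz": [-5.03, 0, 2.28], "twist": -3},
    {"xyz": [-5.03, 0, 2.28], "twist": -3},
    {"xyz": [-5.03, 0, 2.28], "twist": -3},
    {"xyz": [-5.03, 0, 2.28], "twist": -3},
    {"xyz": [-5.03, 0, 2.28], "twist": -3},
    {"xyz": [-5.03, 0, 2.28], "twist": -3},
    {"xyz": [-5.03, 0, 2.28], "twist": -3},
    {"xyz": [-5.03, 0, 2.28], "twist": -3},
    {"xyz": [-5.03, 0, 2.28], "twist": -3},
    {"xyz": [-5.03, 0, 2.28], "twist": -3},
    {"xyz": [-5.03, 0, 2.28], "twist": -3},
    {"xyz": [-5.03, 0, 2.28], "twist": -3},
    {"xyz": [-5.03, 0, 2.28], "twist": -3},
    {"xyz": [-5.03, 0, 2.28], "twist": -3},
    {"xyz": [-5.03, 0, 2.28], "twist": -3},
    {"xyz": [-2.5, 0, 1.17], "twist": -1.5},
    {"xyz": [0, 0, 0], "twist": 0}
  ]
}}

```text
t: 5.6
position: [532.0, 155.7, 28.6]
tool_rot: [-0.658, -0.259, 0.26, 0.658]
wrist_force: [-0.2, -0.5, 1.0]
grip_width: 0.7
```

```bash
python3 look.py l4
```

```text
5.6 [532.  155.7  28.6] [ 0.2   0.62  1.77 -0.    0.75 -2.12] F [-0.2 -0.5  1. ] zyaw 133.07081952969583
z in tool coords, axis rel [-46.7  -0.  -94.2]
top {'bz': (np.float64(49.009825072915724), 1760), 'axis': array([560.4895249 ,  54.59695744]), 'ang4': np.float64(44.0497698989217), 'cost': np.float64(5.792049706409943)}
side {'bz': (np.float64(49.243475817503025), 553), 'axis': array([560.76865314,  58.22577875]), 'ang4': np.float64(43.33661370023062), 'cost': np.float64(5.384820590179732), 'tape': (array([472.2, 141.9,  53.9]), 6, np.float64(136.63))}
```

View pics/l4s.png

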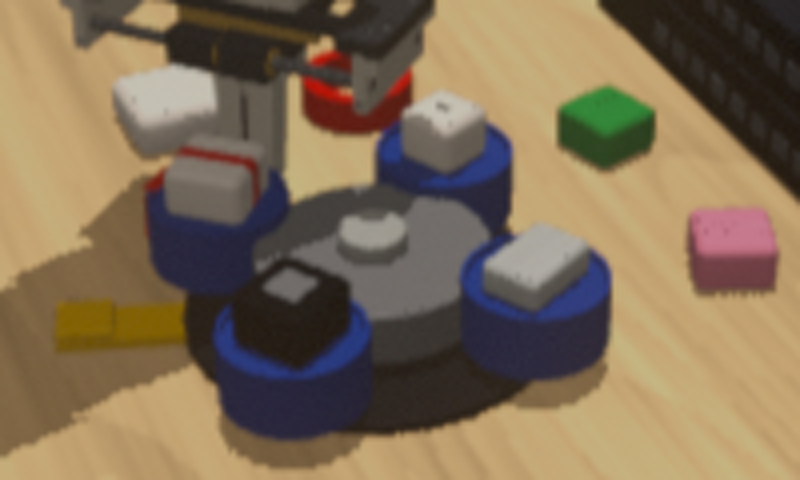

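View pics/l4.png

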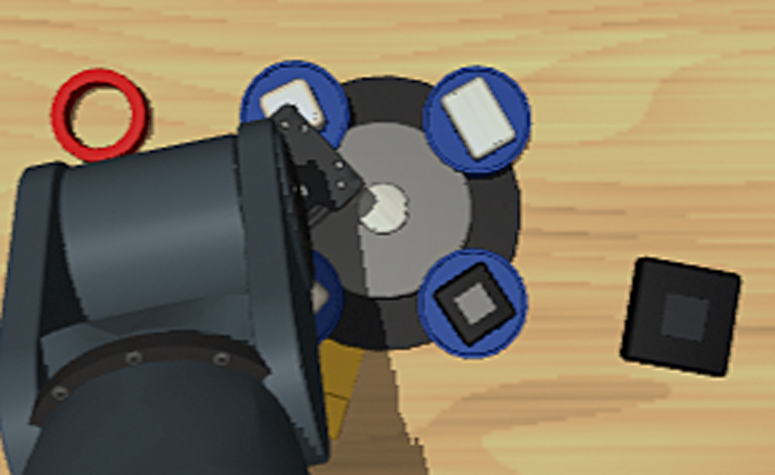

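Call:
{"op": "move_arm", "data": {
  "targets": [
    {"xyz": [-2.5, 0, 1.17], "twist": -1.5},
    {"xyz": [-5.03, 0, 2.28], "twist": -3},
    {"xyz": [-5.03, 0, 2.28], "twist": -3},
    {"xyz": [-5.03, 0, 2.28], "twist": -3},
    {"xyz": [-5.03, 0, 2.28], "twist": -3},
    {"xyz": [-5.03, 0, 2.28], "twist": -3},
    {"xyz": [-5.03, 0, 2.28], "twist": -3},
    {"xyz": [-5.03, 0, 2.28], "twist": -3},
    {"xyz": [-2.5, 0, 1.17], "twist": -1.5},
    {"xyz": [-1.7, 0, 0.8], "twist": -1},
    {"xyz": [0, 0, 0], "twist": 0}
  ]
}}

```text
t: 6.62
position: [492.7, 133.1, 28.6]
tool_rot: [-0.586, -0.395, 0.395, 0.586]
wrist_force: [-0.2, 0.6, 0.3]
grip_width: 0.7
```

```bash
python3 look.py l5; python3 - <<'E'
from rig import bot;import cv2
p,z=bot.grab_frame("wrist");cv2.imwrite("pics/w5.png",p[:,:,::-1])
E
```

```text
6.6167 [492.7 133.1  28.6] [ 0.17  0.57  1.89 -0.    0.69 -2.58] F [-0.2  0.6  0.3] zyaw 157.9735702398609
z in tool coords, axis rel [-46.4  -0.  -93.8]
top {'bz': (np.float64(48.98168809224529), 1903), 'axis': array([561.55923124,  53.9518322 ]), 'ang4': np.float64(68.22892183267575), 'cost': np.float64(5.914557627638444)}
side {'bz': (np.float64(49.065200890009685), 595), 'axis': array([561.17702372,  57.44748796]), 'ang4': np.float64(68.25459892761448), 'cost': np.float64(6.167120388334343), 'tape': (array([444. ,  98.7,  52.9]), 12, np.float64(160.61))}
```

View pics/l5s.png

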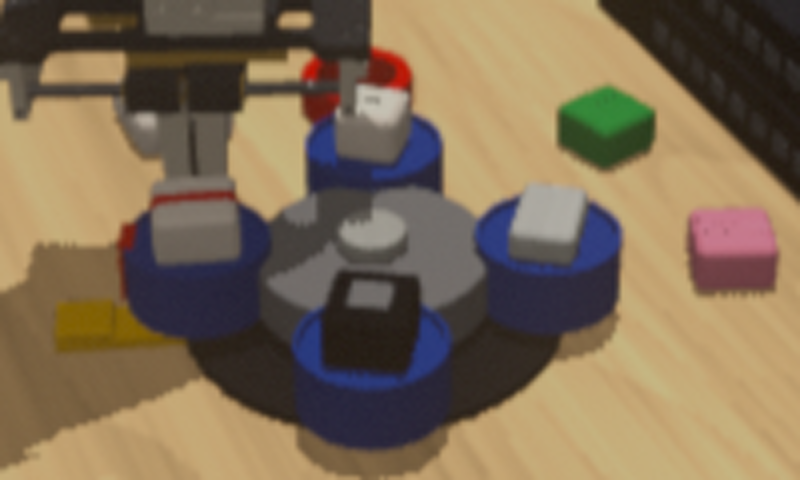

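View pics/w5.png

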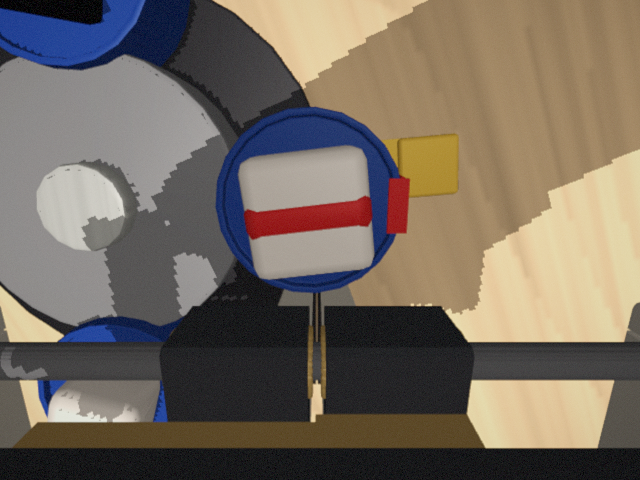

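```bash
cat > wl.py <<'E'
import sys;from rig import bot;from h import *
s=bot.get_state();p,z=bot.grab_frame("wrist");c=bot.camera_params("wrist");M=tool(s)
np.savez(sys.argv[1]+"_w.npz",p=p,z=z,M=M,pos=s["position"])
v,u=np.mgrid[:480,:640]
P=np.stack([(u-c["cx"])/c["fx"]*z,(v-c["cy"])/c["fy"]*z,z],-1)
T=c["T_tool_cam"];W=(P@T[:3,:3].T+T[:3,3])@M.T+s["position"]
m=masks(p);ok=(z>0)
hsv=cv2.cvtColor(p,cv2.COLOR_RGB2HSV)
# axis from ring fit of cups at lip height is partial; use knob top
r=np.hypot(W[...,0]-562,W[...,1]-54.5)
K=W[ok&(abs(W[...,2]-56)<3)&(r<30)];print("knob",K[:,2].mean().round(1),len(K),((K.max(0)+K.min(0))/2).round(1),(K.max(0)-K.min(0)).round(1))
for A in ((K.max(0)+K.min(0))[:2]/2,np.array([562,54.5])):
    R=W[m["red"]&ok&(abs(W[...,2]-52)<6)&(abs(r-126)<12)]
    Y=W[m["yel"]&ok&(abs(W[...,2]-9)<8)&(r<180)]
    print("axis",A.round(1))
    for n,Q in(("tape",R),("ptr",Y)):
        q=Q-[*A,0];t=np.degrees(np.arctan2(q[:,1],q[:,0]));rr=np.hypot(q[:,0],q[:,1])
        print(n,len(Q),"z",np.median(Q[:,2]).round(1),"r",rr.min().round(1),rr.max().round(1),"ang mean",t.mean().round(2),"mid-range",((t.min()+t.max())/2).round(2),t.min().round(2),t.max().round(2))
        if n=="ptr":
            pass
B=m["blue"]&ok&(abs(W[...,2]-52)<1.6)
q=W[B];d=q[np.hypot(q[:,0]-(562+90*np.cos(np.radians(160))),q[:,1]-(54.5+90*np.sin(np.radians(160))))<50]
f=least_squares(lambda k:np.hypot(d[:,0]-k[0],d[:,1]-k[1])-k[2],[478,86,37],loss="soft_l1");print("cup",f.x.round(1),len(d))
E
python3 wl.py l5
```

```text
knob 56.0 6292 [560.6  54.7  55.9] [35.4 35.4  5.7]
axis [560.6  54.7]
tape 1054 z 53.6 r 120.6 129.0 ang mean 158.3 mid-range 158.08 152.98 163.18
  return _methods._mean(a, axis=axis, dtype=dtype,
  ret = ret.dtype.type(ret / rcount)
Traceback (most recent call last):
  File "wl.py", line 18, in <module>
    print(n,len(Q),"z",np.median(Q[:,2]).round(1),"r",rr.min().round(1),rr.max().round(1),"ang mean",t.mean().round(2),"mid-range",((t.min()+t.max())/2).round(2),t.min().round(2),t.max().round(2))
                                                      ~~~~~~^^
ValueError: zero-size array to reduction operation minimum which has no identity
```

```bash
sed -i 's/yel=.*)$/yel=(H>19)\&(H<36)\&(S>190)\&(V>80))/' h.py; tail -30 h.py | head -3
python3 - <<'E'
s=open("wl.py").read()
s=s.replace("            pass\n","""            # lateral extent about axis, per radius bin: centre-line
            g=np.radians(163.6);e=np.array([np.cos(g),np.sin(g)]);l=q[:,:2]@np.array([-e[1],e[0]]);a=q[:,:2]@e
            for lo in range(130,164,6):
                k=(a>lo)&(a<lo+6)
                if k.sum()>20: print("   at",lo+3,"lateral",l[k].min().round(1),l[k].max().round(1),"-> angle",(163.6+np.degrees((l[k].min()+l[k].max())/2/(lo+3))).round(2))
""")
open("wl.py","w").write(s)
E
python3 wl.py l5
python3 - <<'E'
import pickle;from h import *
p,z,c=pickle.load(open("f0.pkl","rb"))["top"]
W=world(z,c);m=masks(p)["yel"]&(z>0)
for A in([562.2,53.94],[560.6,54.7]):
    Y=W[m]-[*A,0];Y=Y[np.hypot(Y[:,0],Y[:,1])<180]
    g=np.radians(163.6);e=np.array([np.cos(g),np.sin(g)]);l=Y[:,:2]@np.array([-e[1],e[0]]);a=Y[:,:2]@e
    print(len(Y),[(lo+3,l[k].min().round(1),l[k].max().round(1),(163.6+np.degrees((l[k].min()+l[k].max())/2/(lo+3))).round(2)) for lo in range(124,164,6) for k in [(a>lo)&(a<lo+6)] if k.any()])
E
```

```text
return o+d*(h-o[2])/d[2]
def masks(p):
    hsv=cv2.cvtColor(p,cv2.COLOR_RGB2HSV);H,S,V=[hsv[...,i].astype(int) for i in range(3)]
knob 56.0 6283 [560.8  54.7  55.8] [36.  35.4  5.6]
axis [560.8  54.7]
tape 1058 z 53.6 r 120.8 129.1 ang mean 158.3 mid-range 158.15 153.11 163.2
ptr 110 z 11.3 r 134.4 163.3 ang mean 164.5 mid-range 163.3 157.49 169.12
   at 133 lateral -4.3 12.8 -> angle 165.42
axis [562.   54.5]
tape 1058 z 53.6 r 122.1 130.3 ang mean 158.43 mid-range 158.3 153.3 163.29
ptr 110 z 11.3 r 135.6 164.5 ang mean 164.57 mid-range 163.38 157.61 169.15
   at 133 lateral -2.2 12.0 -> angle 165.72
   at 139 lateral -4.1 13.3 -> angle 165.5
cup [477.7  87.9  35.9] 3534
67 [(127, np.float64(-14.2), np.float64(-10.7), np.float64(157.98)), (133, np.float64(-15.0), np.float64(11.0), np.float64(162.75)), (139, np.float64(-15.6), np.float64(13.0), np.float64(163.06)), (145, np.float64(-15.8), np.float64(12.8), np.float64(163.02)), (151, np.float64(-15.5), np.float64(12.6), np.float64(163.06)), (157, np.float64(-15.7), np.float64(12.3), np.float64(162.99)), (163, np.float64(-13.7), np.float64(12.9), np.float64(163.45))]
67 [(127, np.float64(-14.0), np.float64(-12.2), np.float64(157.7)), (133, np.float64(-14.7), np.float64(11.8), np.float64(162.97)), (139, np.float64(-15.4), np.float64(13.3), np.float64(163.17)), (145, np.float64(-15.5), np.float64(13.1), np.float64(163.13)), (151, np.float64(-15.2), np.float64(12.9), np.float64(163.16)), (157, np.float64(-15.4), np.float64(13.1), np.float64(163.18)), (163, np.float64(-13.4), np.float64(12.5), np.float64(163.43))]
```

```bash
sed -i 's/S>190)&(V>80)/S>150)\&(V>60)/' h.py
sed -i 's/Y=W\[m\["yel"\].*/Y=W[ok\&(abs(W[...,2]-11)<5)\&(r>132)\&(r<172)\&(W[...,0]<470)]/' wl.py
python3 wl.py l5b
python3 - <<'E'
import pickle;from h import *
p,z,c=pickle.load(open("f0.pkl","rb"))["top"]
W=world(z,c);m=masks(p)["yel"]&(z>0)
for A in([562.2,53.94],[560.6,54.7]):
    Y=W[m]-[*A,0];Y=Y[np.hypot(Y[:,0],Y[:,1])<180]
    g=np.radians(163.6);e=np.array([np.cos(g),np.sin(g)]);l=Y[:,:2]@np.array([-e[1],e[0]]);a=Y[:,:2]@e
    print(len(Y),[(lo+3,l[k].min().round(1),l[k].max().round(1),(163.6+np.degrees((l[k].min()+l[k].max())/2/(lo+3))).round(2)) for lo in range(124,164,6) for k in [(a>lo)&(a<lo+6)] if k.any()])
E
```

```text
knob 56.0 6299 [560.8  54.7  55.7] [35.5 35.4  5.3]
axis [560.8  54.7]
tape 1057 z 53.6 r 120.8 129.2 ang mean 158.32 mid-range 158.2 153.15 163.24
ptr 3523 z 12.2 r 130.9 164.8 ang mean 163.62 mid-range 163.22 157.01 169.43
   at 133 lateral -4.4 13.5 -> angle 165.55
   at 139 lateral -16.1 13.5 -> angle 163.07
   at 145 lateral -16.5 13.5 -> angle 163.0
   at 151 lateral -16.8 13.4 -> angle 162.95
   at 157 lateral -16.6 13.3 -> angle 163.0
   at 163 lateral -16.7 13.2 -> angle 162.98
axis [562.   54.5]
tape 1057 z 53.6 r 122.0 130.4 ang mean 158.44 mid-range 158.33 153.33 163.32
ptr 3523 z 12.2 r 132.1 166.1 ang mean 163.68 mid-range 163.29 157.13 169.45
   at 133 lateral -3.1 13.7 -> angle 165.88
   at 139 lateral -15.8 13.7 -> angle 163.17
   at 145 lateral -16.3 13.6 -> angle 163.07
   at 151 lateral -16.7 13.6 -> angle 163.01
   at 157 lateral -16.5 13.5 -> angle 163.07
   at 163 lateral -16.5 13.5 -> angle 163.06
cup [477.7  87.9  35.9] 3533
455 [(127, np.float64(-15.3), np.float64(12.4), np.float64(162.94)), (133, np.float64(-15.6), np.float64(12.6), np.float64(162.96)), (139, np.float64(-15.6), np.float64(13.2), np.float64(163.1)), (145, np.float64(-16.8), np.float64(12.8), np.float64(162.81)), (151, np.float64(-17.0), np.float64(12.6), np.float64(162.77)), (157, np.float64(-17.2), np.float64(12.3), np.float64(162.72)), (163, np.float64(-17.0), np.float64(12.9), np.float64(162.88))]
455 [(127, np.float64(-15.0), np.float64(12.7), np.float64(163.07)), (133, np.float64(-15.3), np.float64(13.5), np.float64(163.21)), (139, np.float64(-15.4), np.float64(13.3), np.float64(163.17)), (145, np.float64(-16.7), np.float64(13.1), np.float64(162.88)), (151, np.float64(-16.9), np.float64(12.9), np.float64(162.84)), (157, np.float64(-16.4), np.float64(13.1), np.float64(163.01)), (163, np.float64(-16.7), np.float64(12.5), np.float64(162.85))]
```

Call:
{"op": "move_arm", "data": {
  "targets": [
    {"xyz": [-3.34, 0, 1.55], "twist": -2},
    {"xyz": [-2.84, 0, 1.32], "twist": -1.7},
    {"xyz": [-1.67, 0, 0.79], "twist": -1},
    {"xyz": [0, 0, 0], "twist": 0},
    {"xyz": [0, 0, 0], "twist": 0},
    {"xyz": [0, 0, 0], "twist": 0}
  ]
}}

```text
t: 7.42
position: [486.6, 127.3, 28.7]
tool_rot: [0.57, 0.419, -0.419, -0.57]
wrist_force: [-0.2, 0.1, 0.4]
grip_width: -0.1
```

```bash
python3 wl.py l6; python3 look.py l6
```

```text
knob 56.0 6294 [560.9  54.5  55.7] [36.3 35.3  5.3]
axis [560.9  54.5]
tape 1053 z 53.6 r 121.1 129.2 ang mean 163.05 mid-range 162.94 157.89 167.98
ptr 2955 z 12.3 r 134.2 165.4 ang mean 163.5 mid-range 163.14 157.12 169.17
   at 133 lateral 6.9 13.1 -> angle 167.89
   at 139 lateral -16.0 13.3 -> angle 163.05
   at 145 lateral -16.2 13.4 -> angle 163.04
   at 151 lateral -16.2 13.3 -> angle 163.04
   at 157 lateral -16.3 13.3 -> angle 163.05
   at 163 lateral -16.3 13.1 -> angle 163.03
axis [562.   54.5]
tape 1053 z 53.6 r 122.1 130.3 ang mean 163.19 mid-range 163.08 158.08 168.08
ptr 2955 z 12.3 r 135.3 166.5 ang mean 163.61 mid-range 163.26 157.28 169.25
   at 139 lateral -15.7 13.6 -> angle 163.16
   at 145 lateral -15.9 13.7 -> angle 163.16
   at 151 lateral -15.9 13.6 -> angle 163.15
   at 157 lateral -16.0 13.5 -> angle 163.15
   at 163 lateral -16.0 13.4 -> angle 163.13
cup [475.2  80.8  35.9] 3528
7.4667 [486.6 127.2  28.6] [ 0.16  0.56  1.91 -0.    0.68 -2.68] F [-0.1  0.5  0.2] zyaw 162.64699425047223
z in tool coords, axis rel [-46.4   0.  -93.7]
top {'bz': (np.float64(49.02725445782773), 1898), 'axis': array([561.44661732,  53.73295405]), 'ang4': np.float64(73.12938318016243), 'cost': np.float64(5.909906782681511)}
side {'bz': (np.float64(49.16895358509726), 603), 'axis': array([561.37622171,  57.07031128]), 'ang4': np.float64(72.85676584530077), 'cost': np.float64(6.307995353720149), 'tape': (array([441. ,  89.6,  52.8]), 13, np.float64(164.88)), 'ptr': (array([421.2,  92. ,   8.1]), 239, np.float64(165.98)), 'ptr_r': (np.float64(115.50684566491788), np.float64(166.43939101219578))}
```

Call:
{"op": "move_arm", "data": {
  "targets": [
    {"xyz": [2, 0, 0], "twist": 0},
    {"xyz": [5, 0, 0], "twist": 0},
    {"xyz": [6, 0, 0], "twist": 0},
    {"xyz": [0, -8, 0], "twist": 0},
    {"xyz": [0, -15, 0], "twist": 0},
    {"xyz": [0, -25, 0], "twist": 0},
    {"xyz": [0, -30, 0], "twist": 0},
    {"xyz": [0, -30, 0], "twist": 0},
    {"xyz": [0, -30, 0], "twist": 0},
    {"xyz": [0, -30, 0], "twist": 0},
    {"xyz": [0, -20, 0], "twist": 0},
    {"xyz": [20, 0, 0], "twist": 0},
    {"xyz": [30, 0, 0], "twist": 3},
    {"xyz": [30, 0, 0], "twist": 3},
    {"xyz": [30, 0, 0], "twist": 3},
    {"xyz": [30, 0, 0], "twist": 3},
    {"xyz": [30, 0, 0], "twist": 3},
    {"xyz": [30, 0, 0], "twist": 3},
    {"xyz": [20, 0, 0], "twist": 3},
    {"xyz": [0, 0, 0], "twist": 0}
  ]
}}

```text
t: 9.23
position: [583.9, 340.6, 216.5]
tool_rot: [-0.636, -0.308, 0.308, 0.637]
wrist_force: [-0.1, 0.3, 0.4]
grip_width: 0.9
```

```bash
python3 look.py l7; python3 - <<'E'
from rig import bot
from h import *
f=np.load("l7_top.npz");c=bot.camera_params("top");W=world(f["z"],c)
m=masks(f["p"])["yel"]&(f["z"]>0)
A=[561.5,54.3];Y=W[m]-[*A,0];Y=Y[np.hypot(Y[:,0],Y[:,1])<180]
g=np.radians(163);e=np.array([np.cos(g),np.sin(g)]);l=Y[:,:2]@np.array([-e[1],e[0]]);a=Y[:,:2]@e
print([(lo+3,l[k].min().round(1),l[k].max().round(1)) for lo in range(124,164,6) for k in [(a>lo)&(a<lo+6)] if k.any()])
E
```

```text
9.2333 [583.9 340.6 216.5] [ 0.46  0.58  1.29  0.    1.26 -2.01] F [-0.1  0.3  0.4] zyaw 141.62603068272773
z in tool coords, axis rel [-2.373e+02 -2.000e-01 -1.603e+02]
top {'bz': (np.float64(48.953951495762105), 2433), 'axis': array([562.11609404,  53.64775118]), 'ang4': np.float64(72.95688871851227), 'cost': np.float64(6.032157161895356), 'tape': (array([442.4,  91. ,  52.6]), 53, np.float64(162.67)), 'ptr': (array([420.1,  97.4,  10.8]), 296, np.float64(162.89)), 'ptr_r': (np.float64(129.86423407680266), np.float64(165.09687188422475))}
side {'bz': (np.float64(49.1259556729534), 777), 'axis': array([561.57648047,  56.80796187]), 'ang4': np.float64(72.68480963845845), 'cost': np.float64(6.039755909037507), 'tape': (array([441. ,  89.8,  53.7]), 18, np.float64(164.7)), 'ptr': (array([421.5,  92.2,   8.3]), 240, np.float64(165.83)), 'ptr_r': (np.float64(115.88397814541774), np.float64(164.3101316084319))}
[(127, np.float64(-13.3), np.float64(14.4)), (133, np.float64(-14.0), np.float64(14.8)), (139, np.float64(-14.0), np.float64(14.6)), (145, np.float64(-15.0), np.float64(14.5)), (151, np.float64(-15.2), np.float64(14.3)), (157, np.float64(-15.5), np.float64(14.6)), (163, np.float64(-15.1), np.float64(14.0))]
```

View pics/l7.png

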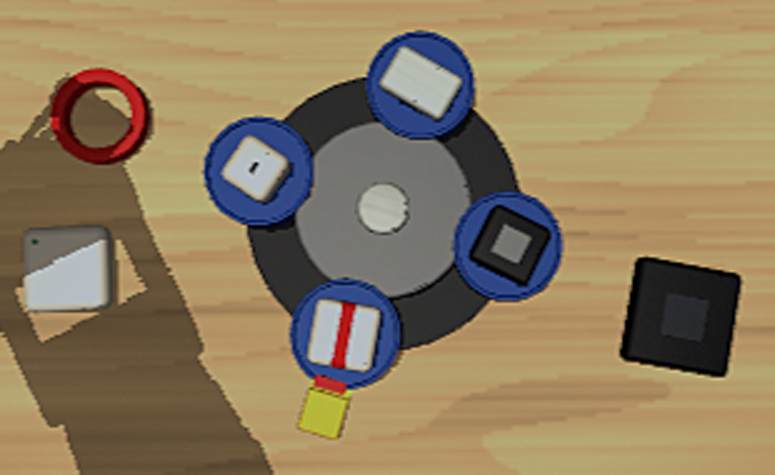

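View pics/l7s.png

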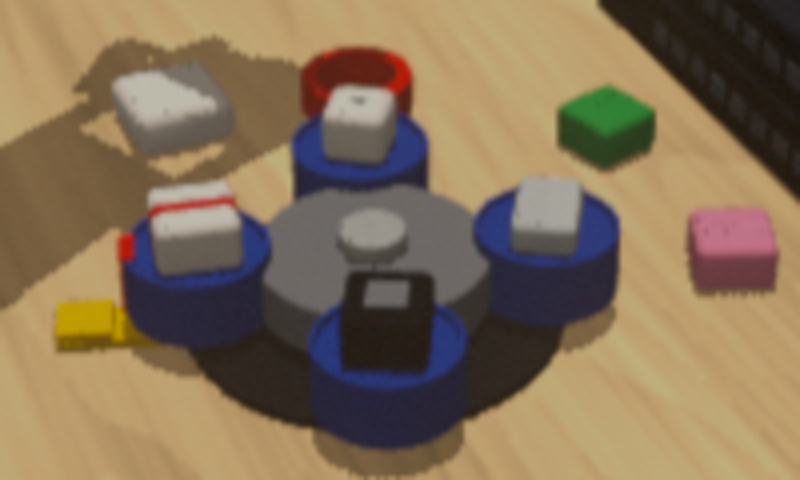

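The views are now clear of the arm. In the top crop the red tape at (330,383) sits centred over the yellow pointer at (324,412). All four adapters lie in their cups, and the tape roll, charger, converter and green and pink blocks are where they were. I'm handing the job in.

```bash
python3 -c "
from rig import bot
print(bot.job_done())"
```

```text
the job is handed in; nothing more can be done
None
```

The red-taped cup now stands centred at the yellow pointer, and the job is handed in at about 9.3 s of the 48 s allowed.

I put the shut fingertips into the gap behind the red-taped cup and pushed its side about 105° counter-clockwise. The last 4.7° was a small correction measured with the wrist camera. I then backed the fingers off and lifted the hand clear to one side, touching nothing.

**Alignment:**
- **Wrist camera, just before backing off:** the tape was at 163.0° and the pointer at 163.05°.
- **Top camera, after the hand was clear:** the tape was at 162.7°, the cups at 163.0° and the pointer at 162.9°. All agree to within about 0.3°, or 0.7 mm at the tape.
- **Side camera, which disagreed:** it read the tape at 164.7° and the pointer at 165.8°. I gave it little weight because it sees only about 18 pixels of the tape and part of the pointer.

**Everything else:** in the final pictures all four adapters lie in their cups, and the tape roll, charger, converter and look-alike blocks look unmoved. In the readings I took, the wrist force stayed below about 1.5 N.

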